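# Shut the open valve with its loose handle

### The arm

A 6-joint arm with a two-finger parallel gripper is mounted at the origin on the work surface. World frame = base frame: x ahead of the robot, y to its left, z up, the work surface at z = 0. Lengths are in m, angles in degrees, forces in N, time in s.
With the tool pointing down it reaches from about 0.3 to 0.75 m from the base axis. Payload 8.5 kg.
Tool frame: the origin (TCP) lies midway between the tips of the shut fingers; the grasp point (between the pads) lies 19 mm behind it (env.grasp_offset is the distance from the TCP to the grasp point, in m); z points along the fingers, y is the line along which they close (so a half turn about z gives the same grasp; the last joint's range is limited). The gripper opens to 85 mm and grips with 20 to 120 N. Pads are 22 mm wide; open, the fingers measure 114 mm over their backs; the gripper's body (76 mm by 85 mm) begins 54 mm behind the grasp point. The pads swing forward as they close: fully open they stand 13 mm farther back than shut.
Start: joints at [51.492, 21.807, 74.336, -0, 83.858, -12.336], TCP at [0.243, 0.494, 0.231] pointing down, gripper open.
Joint ranges: [-178.18, 178.18], [-50.72, 133.34], [12.68, 142.11], [-81.47, 261.47], [9.98, 163.14], [-165.26, 165.26]. Speed limits (degrees/s): [136.94, 136.94, 180, 180, 180, 180].

### API

Orientations are given as a 3x3 rotation matrix whose columns are the frame's x, y, z axes.
In Python, from rig import env gives the robot as it stands.
- The arm moves only by the tool servo_tool, never from a script. Its argument "deltas" is text: rows parted by semicolons, each of 7 numbers parted by spaces: the opening, from 0 (shut) to 1 (fully open), then the shift along the tool's x, y, z in mm, then the turn, a rotation vector about the tool's x, y, z in rad. A call has 1 to 8 rows; each row shifts and turns the commanded pose from where the row before left it, along the tool's axes as they then stand; what a row does not reach is not made up. A row lasts 1/12 s, in which the tool goes at most 41.7 mm and 7.16 degrees, less where a joint would pass 70% of its speed; a pose out of reach is approached as far as the arm can. A call is refused whole if a number of a shift passes 41.7 or a number of a turn 0.125, either way. A call with a gripper value outside its range is refused whole. The fingers move at their own pace and stop on an object; "newtons" is the grip in N (left out, the last holds). Time passes only in rows, so rows that do not move let the fingers close. It gives the time, the measured TCP pose, the force, the opening and the grip force at its end, in the units of the state.
- env.observe(): the state, without advancing time (a new reading comes with each control period).
- env.get_image(name): name is "scene" or "top"; returns a dict with "img" (480x640x3 uint8, red, green, blue), "depth" (480x640 float32, m along the optical axis (not along the pixel's ray), 0 where there is no reading), "camera_matrix" (3x3 intrinsics, pixels), "D" ([k1, k2, p1, p2, k3] as OpenCV has them; the pictures are not rectified), "world_to_cam" (4x4, takes a point from world to camera coordinates). Camera axes: x right, y down, z forward; pixel columns grow to the right and rows downward; lengths in m; the calibration is good to about 2 mm. A picture is of the moment at which its call begins.
- env.close_job(): hands the job in; it is judged then, once.
Trained networks look in a picture, given as the dict that the camera call returned (one of the last four; its "shot" number tells which), for a name from the list of things; names that differ only in an ending like _2 or _b are one class to them, and where a whole thing is asked for, a point or a joint stands for the part that bears it (a point fixed in the world has none). Each returns a list of dicts, best first, with "conf" (0 to 1); they miss things now and then, are a little off and sometimes report something else, mostly with a low value. They report only what shows in the picture. A call takes as long as a camera call. They do not tell look-alikes from the thing itself.
- env.spot_in(name, picture): "bbox" ([centre column, centre row, width, height] in pixels, round what is visible of it).
- env.spot_point(name, picture): "uv" ([column, row] in pixels: a listed point, or the origin of a listed thing).
The state is a dict: "time_s": time; "q": joint angles; "qvel": joint speeds; "joint_efforts": joint torques, N m; "position": TCP position; "tool_rot": TCP orientation; "ft_force": force on the tool from outside, world axes, zero at the start; "wrist_torque": the same for the moment, N m; "grip_width": finger opening in m; "gripper_force": force on a finger pad.
Only numpy, scipy, OpenCV 4.12 (cv2) and the standard library are available. Lean on these libraries where they do the work, as an engineer would, in place of code of your own. Each camera call takes 0.05 s, during which the arm holds its last target. There are 200 camera calls.

### The job

One of the two white bench valves has been left open: its orange stripe is not in line with the black marks beside it. Take the blue handle from the pink tray, push it fully home on that valve's square spindle with its bar lying along the orange stripe, then turn it clockwise up to the stop to shut the valve, and leave the handle on. Leave the other valve shut and do not disturb the bottle, the beaker and the jar.

Things in the scene. Friction and masses are not known exactly. Their poses are not given: they have to be found in the camera images.
- handle: loose blue handle, 70 to 120 g, standing upright in the tray, bore down. Boss 32 x 32 mm, 26 high, square blind bore 15.6 mm wide, 22 deep, open below, sides along x and y. On it an upright bar 16 mm thick (x), 70 long (y), from 26 to 58 mm high: grip across the 16 mm, fingertips above 26. Ends alike. Origin: centre of the underside, z up. About 0.11 rad of play either way on the shaft.
- tray: shallow pink tray fixed on the bench, 130 (x) x 170 (y) mm outside, walls 16 mm high and 4 mm thick, floor 4 mm thick. Origin at the centre of its underside.
- turret_a: one white valve turret, fixed to the bench: steel foot 110 x 100 mm, body 80 mm wide, sloping head 96 mm wide, 88 mm along the slope, highest edge 104 mm up at the back; brass outlet at its back. Origin at the centre of the foot's underside, x to its back, y left, z up; its front (-x) faces the robot. Seat point at x -15, z 83 mm.
- turret_b: the other white valve turret, fixed to the bench: steel foot 110 x 100 mm, body 80 mm wide, sloping head 96 mm wide, 88 mm along the slope, highest edge 104 mm up at the back; brass outlet at its back. Origin at the centre of the foot's underside, x to its back, y left, z up; its front (-x) faces the robot. Seat point at x -15, z 83 mm.
- seat_a (a point): turret_a's spindle: black collar disc 56 mm across, 5 mm thick; square brass shaft 14 mm wide, 20 mm above it (last 5 mm tapers to 8 mm). Point: on the axis at the collar's upper face, where the home handle's underside rests. z out along the shaft, leaning 35 deg from vertical towards the turret's front; y along the orange stripe across the collar; x, y square to its sides, turning with it.
- seat_b (a point): turret_b's spindle: black collar disc 56 mm across, 5 mm thick; square brass shaft 14 mm wide, 20 mm above it (last 5 mm tapers to 8 mm). Point: on the axis at the collar's upper face, where the home handle's underside rests. z out along the shaft, leaning 35 deg from vertical towards the turret's front; y along the orange stripe across the collar; x, y square to its sides, turning with it.
- spindle_a (a joint): rotation of turret_a's spindle, rad: 0 fully shut at its stop (orange stripe in line with the two black marks, along the turret's y) to 1.6 fully open (stop). Shuts clockwise seen looking down onto the shaft's end; grows with positive rotation about seat z. Friction 0.12 N m: stays where left. At the start one spindle is open by 0.85 to 1.4, the other at 0.
- spindle_b (a joint): rotation of turret_b's spindle, rad: 0 fully shut at its stop (orange stripe in line with the two black marks, along the turret's y) to 1.6 fully open (stop). Shuts clockwise seen looking down onto the shaft's end; grows with positive rotation about seat z. Friction 0.12 N m: stays where left. At the start one spindle is open by 0.85 to 1.4, the other at 0.
- reagent: amber bottle with blue cap and white label, loose, 56 mm across, 130 mm tall, behind and between the turrets. Origin at the centre of its underside.
- beaker: small glass beaker, loose, 60 mm across, 75 mm tall. Origin at the centre of its underside.
- jar: small clear jar with black lid, loose, 42 mm across, 50 mm tall. Origin at the centre of its underside.
There are look-alikes about, which are no part of the job. What is meant by the handle is not green, and is the smaller of those in its own colour.

How it is judged (in metres and radians):
On the way:
1. the handle is fully home on the open valve's spindle, its bar along the orange stripe, while that valve is still open (joint above 0.5 rad) (distance between handle and seat_a below 0.004 m and angle between the z axis of handle and the z axis of seat_a, either way round below 0.13 rad and angle between the y axis of handle and the y axis of seat_a, either way round below 0.25 rad and value of joint spindle_a above 0.5 rad), for 0.2 s.
At the end, for the whole second after the job is handed in: the handle is left at rest on the spindle of the valve that was open: its underside's centre within 4 mm of the seat point, its axis within 0.13 rad of the shaft's, its bar within 0.25 rad of the orange stripe; both valves are shut to within 0.12 rad of their stops (distance between handle and seat_a below 0.004 m and angle between the z axis of handle and the z axis of seat_a, either way round below 0.13 rad and angle between the y axis of handle and the y axis of seat_a, either way round below 0.25 rad and value of joint each of spindle_a, spindle_b below 0.12 rad and linear speed of handle below 0.02 m/s); the robot touches nothing.
It fails at once if the valve that was shut is turned open by more than 0.15 rad (value of joint spindle_b above 0.15 rad).
It fails at once if the amber bottle is moved more than 25 mm or tipped (distance of reagent from where it was at the start of the episode above 0.025 m or angle between reagent's own z axis and vertical above 0.5 rad).
It fails at once if the beaker is moved more than 25 mm or tipped (distance of beaker from where it was at the start of the episode above 0.025 m or angle between beaker's own z axis and vertical above 0.5 rad).
It fails at once if the jar is moved more than 25 mm or tipped (distance of jar from where it was at the start of the episode above 0.025 m or angle between jar's own z axis and vertical above 0.5 rad).
It also fails if it takes over 48 s, if anything falls off the work surface, if the arm or the gripper's body presses on something with over 40 N, if the wrist force passes 120 N, or if a joint passes its speed limit or range.

## Working session

There is one attempt and no reset: what is moved stays moved. The work goes in short steps, Python scripts to look and compute and a tool call to move; the robot and the scene stay as the last step left them, time stands still between calls to the robot, and variables do not carry over. Pictures are saved under pics/ and viewed, at most 10 in all, crops included, and the job is handed in when it is done.

Besides the shell and the picture viewer there is one more tool, called after "Emit:" in YAML: its name, and indented under it one key for each argument. servo_tool: Moves the arm, as the interface text tells. Its arguments: {"type":"object","properties":{"deltas":{"type":"string"},"newtons":{"type":"number"}},"required":["deltas"]}

```bash
mkdir -p pics; ls; cat > h.py <<'E'
import numpy as np, cv2
from rig import env
def save(p,f): cv2.imwrite(f,cv2.cvtColor(p["img"],cv2.COLOR_RGB2BGR))
def unproj(p,uv,d=None):
    K=np.array(p["camera_matrix"]);D=np.array(p["D"])
    n=cv2.undistortPoints(np.array([[uv]],float),K,D)[0,0]
    T=np.linalg.inv(np.array(p["world_to_cam"]))
    r=np.array([n[0],n[1],1.0])
    if d is None: d=p["depth"][int(round(uv[1])),int(round(uv[0]))]
    return T[:3,:3]@(r*d)+T[:3,3]
def ray(p,uv):
    a=unproj(p,uv,0.);b=unproj(p,uv,1.);return a,(b-a)/np.linalg.norm(b-a)
def tri(p1,u1,p2,u2):
    a,d=ray(p1,u1);b,e=ray(p2,u2)
    s=np.linalg.lstsq(np.c_[d,-e],b-a,rcond=None)[0]
    P=a+s[0]*d;Q=b+s[1]*e
    return (P+Q)/2,np.linalg.norm(P-Q)
def cloud(p):
    K=np.array(p["camera_matrix"]);D=np.array(p["D"])
    v,u=np.mgrid[:480,:640]
    n=cv2.undistortPoints(np.stack([u.ravel(),v.ravel()],1).astype(float)[:,None],K,D)[:,0]
    d=p["depth"].ravel()
    T=np.linalg.inv(np.array(p["world_to_cam"]))
    c=(T[:3,:3]@(np.c_[n,np.ones(len(n))]*d[:,None]).T).T+T[:3,3]
    return c.reshape(480,640,3)
E
python3 - <<'E'
from h import *
for n in("scene","top"):
    p=env.get_image(n);save(p,f"pics/{n}0.png")
    print(n,np.linalg.inv(p["world_to_cam"])[:3].round(3).tolist())
    for t in("handle","tray","turret_a","seat_a","reagent","beaker","jar"):
        print(t,[(np.round(x["uv"],1).tolist(),round(x["conf"],2),unproj(p,x["uv"]).round(3).tolist()) for x in env.spot_point(t,p)])
        if t=="handle":print("bb",[(np.round(x["bbox"],0).tolist(),round(x["conf"],2)) for x in env.spot_in(t,p)])
print(env.observe())
E
```

```text
pics
scene [[-0.893, 0.375, -0.247, 0.786], [0.449, 0.761, -0.469, 0.498], [0.012, -0.53, -0.848, 0.991]]
handle [([333.2, 166.8], 0.91, [0.392, -0.167, 0.022]), ([345.1, 240.0], 0.9, [0.454, 0.0, 0.024]), ([447.6, 291.2], 0.82, [0.363, 0.195, 0.075])]
bb [([453.0, 277.0, 36.0, 50.0], 0.82), ([336.0, 160.0, 37.0, 28.0], 0.72), ([346.0, 233.0, 42.0, 25.0], 0.7)]
tray [([338.8, 239.2], 0.89, [0.467, -0.002, 0.031])]
turret_a [([226.7, 212.3], 0.74, [0.636, -0.136, 0.054]), ([292.5, 360.9], 0.7, [0.658, 0.197, 0.098]), ([337.0, 240.2], 0.31, [0.467, -0.008, 0.02])]
seat_a [([296.6, 342.5], 0.77, [0.637, 0.17, 0.091]), ([337.3, 238.9], 0.75, [0.467, -0.007, 0.026]), ([226.1, 179.1], 0.61, [0.613, -0.185, 0.087]), ([225.2, 289.3], 0.21, [0.7, 0.016, 0.061])]
reagent [([226.7, 290.5], 0.92, [0.699, 0.019, 0.061])]
beaker [([293.5, 142.7], 0.73, [0.439, -0.256, 0.028])]
jar []
top [[-0.023, -0.995, 0.097, 0.427], [-0.999, 0.025, 0.025, -0.004], [-0.028, -0.096, -0.995, 0.91]]
handle [([426.0, 316.0], 0.89, [0.383, -0.169, 0.04]), ([232.6, 355.3], 0.84, [0.324, 0.158, 0.035]), ([333.1, 280.4
[... 724 characters left out ...]
8577762e+01, -1.23330733e+01]), 'qvel': array([ 0.06856142, -0.0024209 ,  0.04206468,  0.08474588, -0.01214847,
        0.00625415]), 'joint_efforts': array([ 1.97718990e-03, -4.48307347e+01, -2.31470239e+01, -9.23934380e-06,
        3.18437887e-04, -1.41510014e-05]), 'position': array([0.24258262, 0.49360602, 0.23132771]), 'tool_rot': array([[-8.97452948e-01,  4.41110196e-01,  2.96330810e-06],
       [ 4.41110196e-01,  8.97452948e-01,  1.94416842e-05],
       [ 5.91649554e-06,  1.87551422e-05, -1.00000000e+00]]), 'ft_force': array([-0.02579187, -0.00132447, -0.54473625]), 'wrist_torque': array([-0.02099975, -0.0264063 ,  0.00979519]), 'gripper_force': 0.0, 'grip_width': 0.08583466570756262}
```

```bash
python3 -c "
import cv2
a=cv2.imread('pics/scene0.png');cv2.imwrite('pics/s1.png',cv2.resize(a[100:420,150:560],None,fx=1.9,fy=1.85,interpolation=2))
a=cv2.imread('pics/top0.png');cv2.imwrite('pics/t1.png',cv2.resize(a[100:400,150:540],None,fx=2,fy=2,interpolation=2))"
```

```text
(no output)
```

View pics/s1.png

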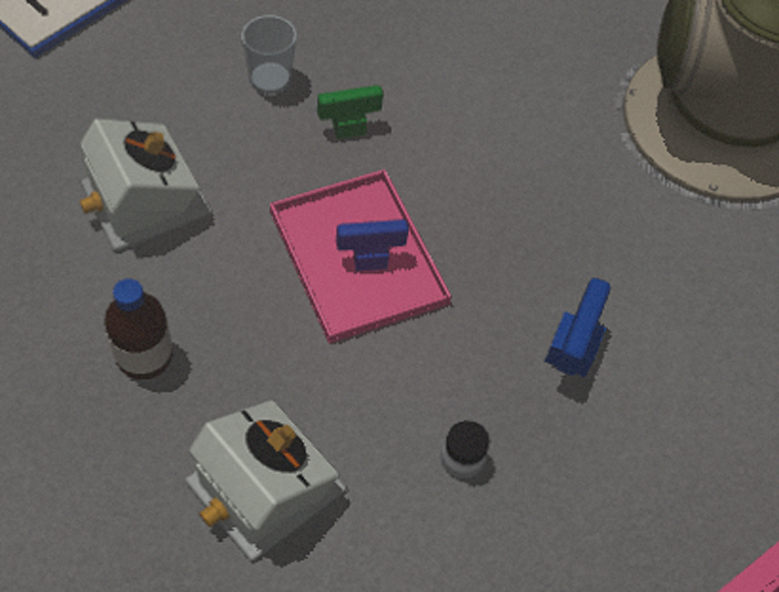

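View pics/t1.png

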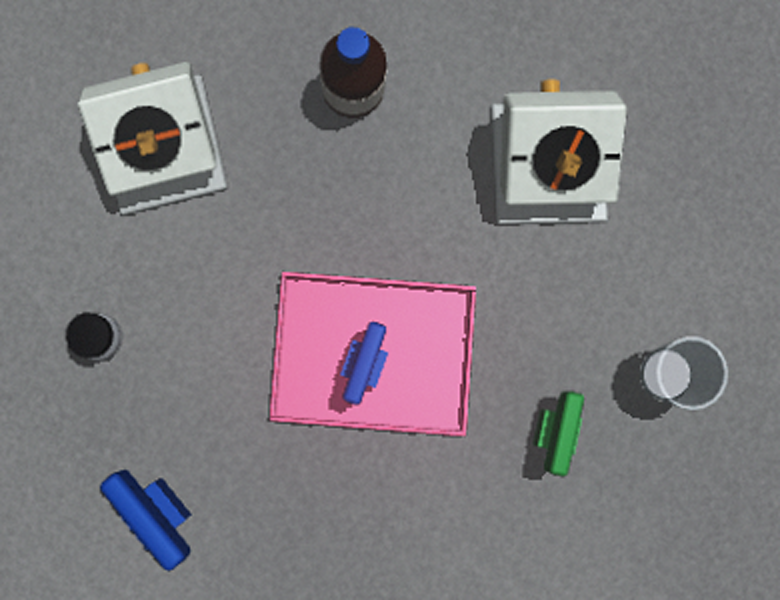

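The scene view (full-image pixels) shows the blue handle in the tray at about (346,235). The larger blue look-alike lies at (453,277) and a green one at (333,160). In the top view the open valve is the right one: its collar is at about (433,178) and its stripe is about 65° off the marks. The left valve's stripe is in line. Next I measure the handle and the open turret in both views.

```bash
cat > m.py <<'E'
from h import *
def meas():
    P={n:env.get_image(n) for n in("scene","top")}
    for n,p in P.items():
        C=cloud(p);hsv=cv2.cvtColor(p["img"],cv2.COLOR_RGB2HSV);H,S,V=cv2.split(hsv)
        ok=p["depth"]>0
        blue=(H>105)&(H<130)&(S>120)&(abs(C[...,0]-.45)<.08)&(abs(C[...,1]+.01)<.09)&ok
        Q=C[blue];top=Q[Q[:,2]>np.percentile(Q[:,2],90)-.007]
        (c,s,a)=cv2.minAreaRect((top[:,:2]*1000).astype(np.float32))
        print(n,"handle top z",np.median(top[:,2]).round(4),"c",np.round(c,1),np.round(s,1),a,len(top))
        v=np.linalg.svd(top-top.mean(0))[2][0];print("  bar angle",np.degrees(np.arctan2(v[1],v[0]))%180,"tilt",v[2],top.mean(0))
        R=(abs(C[...,0]-.61)<.09)&(abs(C[...,1]+.17)<.07)&(C[...,2]>.05)&ok
        wh=R&(S<60)&(V>110);W=C[wh]
        best=None;rng=np.random.default_rng(0)
        for _ in range(500):
            t=W[rng.choice(len(W),3,replace=False)];nn=np.cross(t[1]-t[0],t[2]-t[0]);l=np.linalg.norm(nn)
            if l<2e-4: continue
            nn/=l;nn*=np.sign(nn[2])
            if nn[2]<.6 or nn[2]>.95: continue
            k=(abs((W-t[0])@nn)<.002)
            if best is None or k.sum()>best.sum():best=k
        I=W[best];m=I.mean(0);nn=np.linalg.svd(I-m)[2][2];nn*=np.sign(nn[2])
        print("  head plane n",nn.round(3),"lean",np.degrees(np.arccos(nn[2])),"frontdir",np.degrees(np.arctan2(nn[1],nn[0])),"inl",len(I),"rms",((I-m)@nn).std())
        hh=(C-m)@nn
        org=R&(H<14)&(S>170)&(abs(hh-.005)<.006)
        col=R&(V<60)&(hh>.001)&(hh<.010)
        print("  collar h",np.median(hh[col]).round(4),col.sum(),"org",org.sum(),np.median(hh[org]))
        k=cv2.morphologyEx(((col|org|(R&(H<25)&(S>120))).astype(np.uint8)),cv2.MORPH_CLOSE,np.ones((5,5)))
        _,lab,st,_=cv2.connectedComponentsWithStats(k);b=1+np.argmax(st[1:,4])
        cnt=max(cv2.findContours((lab==b).astype(np.uint8),0,1)[0],key=cv2.contourArea)
        hull=cv2.convexHull(cnt)[:,0]
        yl=np.cross([0,0,1],-nn*[1,1,0]);yl/=np.linalg.norm(yl);xl=np.cross(yl,nn)
        def onpl(uv,h):
            a,d=ray(p,uv);return a+d*((m+nn*h-a)@nn)/(d@nn)
        E=np.array([onpl(u,.005) for u in cnt[:,0].astype(float)])
        e=np.c_[(E-m)@xl,(E-m)@yl]*1000
        (c2,r2)=cv2.minEnclosingCircle(e.astype(np.float32));el=cv2.fitEllipse(e.astype(np.float32))
        print("  circ",c2,r2,"ell",el)
        cw=m+nn*.005+xl*el[0][0]/1000+yl*el[0][1]/1000;print("  centre",cw.round(4))
        vs,us=np.nonzero(org);O=np.array([onpl((u,v),.005) for u,v in zip(us,vs)])
        o=np.c_[(O-cw)@xl,(O-cw)@yl];o=o[np.linalg.norm(o,axis=1)<.03]
        v=np.linalg.svd(o-o.mean(0))[2][0]; v=v if v[1]>0 else -v
        print("  stripe joint",np.arctan2(-v[0],v[1]),"mean mm",(o.mean(0)*1000).round(1),"xl",xl.round(3),"yl",yl.round(3))
        s=[x for x in env.spot_point("seat_a",p) if unproj(p,x["uv"])[1]<-.1][0];print("  net seat",np.round(s["uv"],1),onpl(s["uv"],.005).round(4))
        P[n]["su"]=s["uv"]; P[n]["cu"]=cv2.projectPoints(cw[None],cv2.Rodrigues(np.array(p["world_to_cam"])[:3,:3])[0],np.array(p["world_to_cam"])[:3,3],np.array(p["camera_matrix"]),np.array(p["D"]))[0].ravel()
    a,b=P["scene"],P["top"]
    print("tri net",tri(a,a["su"],b,b["su"]),"tri circ",tri(a,a["cu"],b,b["cu"]))
if __name__=="__main__": meas()
E
python3 m.py
```

```text
scene handle top z 0.0629 c [448.4 -12.2] [13.5 67.1] 69.78119659423828 198
  bar angle 159.1844670403618 tilt 0.009694624193394683 [ 0.44886998 -0.01149211  0.06282108]
  head plane n [-0.57  -0.008  0.821] lean 34.7819927753504 frontdir -179.16396670950496 inl 681 rms 0.0009782901723614564
  collar h 0.005 256 org 8 0.005545068455358138
  circ (-4.864699363708496, -2.416179656982422) 42.47132110595703 ell ((-7.8074631690979, -4.2138495445251465), (51.652984619140625, 70.49241638183594), 169.06155395507812)
  centre [ 0.61   -0.1804  0.0842]
  stripe joint 1.172410122277029 mean mm [ 6.7 -7.4] xl [0.821 0.012 0.57 ] yl [-0.015  1.     0.   ]
  net seat [224.8 177.9] [ 0.6144 -0.1885  0.0872]
top handle top z 0.0614 c [445.6 -12.3] [15.4 68.6] 68.78068542480469 379
  bar angle 158.68695359304468 tilt 0.0016362956450752734 [ 0.44540997 -0.01233286  0.06131612]
  head plane n [-0.57   0.003  0.822] lean 34.75974512882166 frontdir 179.66954069639684 inl 1489 rms 0.0010213481035136348
  collar h 0.0058 621 org 54 0.00667775876114066
  circ (-2.643366575241089, -0.03363609313964844) 43.83931350708008 ell ((-4.189295768737793, -0.13184942305088043), (50.93115234375, 70.05684661865234), 0.6724080443382263)
  centre [ 0.6071 -0.1813  0.0824]
  stripe joint 1.1966641872644077 mean mm [ 4.6 -3.4] xl [ 0.822 -0.005  0.57 ] yl [ 0.006  1.    -0.   ]
  net seat [419.5 184.7] [ 0.599  -0.1603  0.0767]
tri net (array([ 0.60629013, -0.16426161,  0.10400189]), np.float64(0.030448298578840047)) tri circ (array([ 0.60847552, -0.18244464,  0.08034123]), np.float64(0.00220786706252666))
```

```bash
cat > r.py <<'E'
from h import *
import sys
nn=np.array([-np.sin(np.radians(35)),-.002,np.cos(np.radians(35))]);nn/=np.linalg.norm(nn)
yl=np.cross([0,0,1],-nn*[1,1,0]);yl/=np.linalg.norm(yl);xl=np.cross(yl,nn)
c0=np.array([.608,-.181,.083])
def rect(p,h=0.,half=60,k=5):
    g=np.linspace(half,-half,2*half*k+1)/1000   # rows: x from + to -, cols: y from + to -
    X,Y=np.meshgrid(g,g,indexing="ij")
    W=c0+nn*h+X[...,None]*xl+Y[...,None]*yl
    T=np.array(p["world_to_cam"])
    uv=cv2.projectPoints(W.reshape(-1,3),cv2.Rodrigues(T[:3,:3])[0],T[:3,3],np.array(p["camera_matrix"]),np.array(p["D"]))[0].reshape(*X.shape,2).astype(np.float32)
    return cv2.remap(p["img"],uv[...,0],uv[...,1],cv2.INTER_CUBIC)
if __name__=="__main__":
    out=[]
    for n in("scene","top"):
        p=env.get_image(n);r=rect(p,half=40)
        hsv=cv2.cvtColor(r,cv2.COLOR_RGB2HSV);V=hsv[...,2].astype(float)
        g=np.linspace(40,-40,401);X,Y=np.meshgrid(g,g,indexing="ij")
        # circle: maximise light-outside minus dark-inside in rings r 25-27.5 / 28.5-31
        Vb=np.minimum(V,120)
        best=max(((Vb[(q:=np.hypot(X-a,Y-b))>28.4][(q[q>28.4]<31)].mean()-Vb[(q>25)&(q<27.6)].mean()),a,b) for a in np.arange(-9,9.1,.6) for b in np.arange(-9,9.1,.6))
        o=(hsv[...,0]<11)&(hsv[...,1]>190)&(V>70)&(np.hypot(X-best[1],Y-best[2])<27)
        pts=np.c_[X[o],Y[o]]
        v=cv2.fitLine(pts.astype(np.float32),cv2.DIST_HUBER,0,.1,.1).ravel();d=v[:2]*np.sign(v[1])
        print(n,best,"world",(c0+xl*best[1]/1e3+yl*best[2]/1e3).round(4),"joint",np.arctan2(-d[0],d[1]),"off",(v[2]-best[1])*d[1]-(v[3]-best[2])*d[0],len(pts))
        im=r.copy();px=lambda x,y:(int((40-y)*5),int((40-x)*5))
        cv2.circle(im,px(best[1],best[2]),140,(0,255,0),1);cv2.circle(im,px(best[1],best[2]),3,(0,255,0),-1)
        cv2.line(im,px(best[1]-35*d[0],best[2]-35*d[1]),px(best[1]+35*d[0],best[2]+35*d[1]),(255,0,255),1)
        out.append(im[:,:])
    cv2.imwrite("pics/rect.png",cv2.resize(np.hstack(out)[...,::-1],(800,400)))
E
python3 r.py
```

```text
scene (np.float64(42.3276077422689), np.float64(3.5999999999999925), np.float64(1.199999999999994)) world [ 0.6109 -0.1798  0.0851] joint -0.54717386 off -25.32715285867025 32
top (np.float64(75.5549361722203), np.float64(-1.2000000000000046), np.float64(-0.600000000000005)) world [ 0.607  -0.1816  0.0823] joint 1.1787653 off -0.8696471734579001 2360
```

View pics/rect.png

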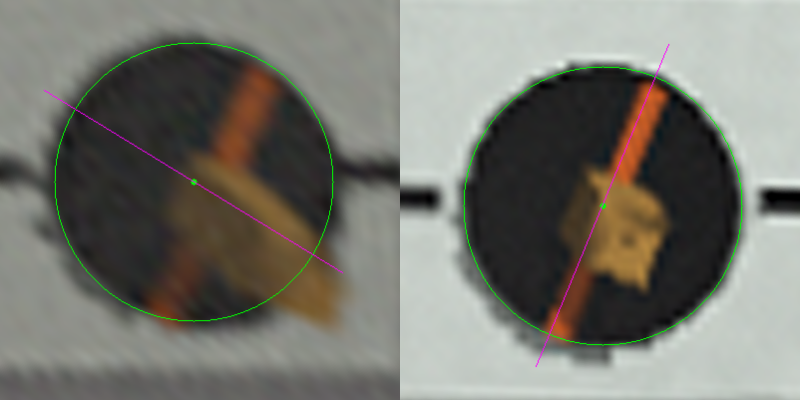

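The rectified patches show the collar disc, with the stripe at joint angle about 1.17 rad. The right patch's circle fits well, and the left one is about 3 mm off because of the smear. The seat is at about (0.609, -0.181, 0.083) and the handle at (0.447, -0.012) with its bar at 159°. Both cameras show the same ~3 mm x bias against each other, which I'll correct from close by. Now I move to the handle.

Emit:
servo_tool:
  deltas: "0.6 -29 -26 5 0 0 0;0.6 -29 -26 5 0 0 0;0.6 -29 -26 5 0 0 0;0.6 -29 -26 5 0 0 0;0.6 -29 -26 5 0 0 0;0.6 -29 -26 5 0 0 0;0.6 -29 -26 5 0 0 0;0.6 -29 -26 5 0 0 0"
  newtons: 80

```text
time_s: 1.87
position: [0.3593, 0.2029, 0.1913]
tool_rot: [[-0.898, 0.441, 0.001], [0.441, 0.898, 0.0], [-0.001, 0.001, -1.0]]
ft_force: [1.6, -0.1, 0.3]
grip_width: 0.051
gripper_force: 0.0
```

Emit:
servo_tool:
  deltas: "0.6 -29 -26 5 0 0 -0.02;0.6 -29 -26 5 0 0 -0.02;0.6 -29 -26 5 0 0 -0.02;0.6 -29 -26 5 0 0 -0.02;0.6 -29 -26 5 0 0 -0.01;0.6 -29 -26 5 0 0 0;0.6 0 0 0 0 0 0"

```text
time_s: 2.45
position: [0.4594, -0.0128, 0.1606]
tool_rot: [[-0.932, 0.363, 0.001], [0.363, 0.932, -0.001], [-0.002, -0.001, -1.0]]
ft_force: [0.0, 0.2, -0.6]
grip_width: 0.0512
gripper_force: 0.0
```

```bash
cat > go.py <<'E'
from h import *
from scipy.spatial.transform import Rotation as Rn
def go(pos,R):
    s=env.observe();A=np.array(s["tool_rot"]);p=np.array(s["position"])
    print("t",s["time_s"],"shift mm",(A.T@(np.array(pos)-p)*1000).round(1),"turn(tool axes)",Rn.from_matrix(A.T@R).as_rotvec().round(4),"q",np.round(s["q"],1),"F",np.round(s["ft_force"],1),"w",s["grip_width"])
def down(yang):
    y=np.array([np.cos(yang),np.sin(yang),0]);z=np.array([0,0,-1.]);return np.c_[np.cross(y,z),y,z]
E
python3 -c "
from go import *
go([.447,-.0122,.034],down(np.radians(69)))"
```

```text
t 2.45 shift mm [ 12.   -3.8 126.6] turn(tool axes) [-0.001   0.0016 -0.0054] q [-16.4  16.9  94.8  -0.1  68.1 -85. ] F [ 0.   0.2 -0.6] w 0.05115681028698093
```

Emit:
servo_tool:
  deltas: "0.6 12 -4 35 0 0 -0.005;0.6 0 0 35 0 0 0;0.6 0 0 30 0 0 0;0.6 0 0 20 0 0 0;0.6 0 0 6 0 0 0;0.6 0 0 0 0 0 0"

```text
time_s: 2.95
position: [0.4436, -0.0068, 0.0345]
tool_rot: [[-0.935, 0.354, -0.003], [0.354, 0.935, 0.001], [0.003, -0.0, -1.0]]
ft_force: [0.7, 0.3, 0.3]
grip_width: 0.0514
gripper_force: 0.0
```

```bash
python3 - <<'E'
from go import *
go([.447,-.0122,.034],down(np.radians(69)))
out=[]
for n,(u,v) in {"scene":(345,235),"top":(333,282)}.items():
    p=env.get_image(n);out.append(cv2.resize(p["img"][v-60:v+60,u-60:u+60,::-1],(400,400)))
cv2.imwrite("pics/g.png",np.hstack(out))
E
```

```text
t 2.95 shift mm [-5.1 -3.9  0.5] turn(tool axes) [-0.0002 -0.0026  0.0048] q [-16.2  27.1 106.4   0.   46.7 -85.5] F [0.7 0.3 0.3] w 0.05139480828917116
```

View pics/g.png

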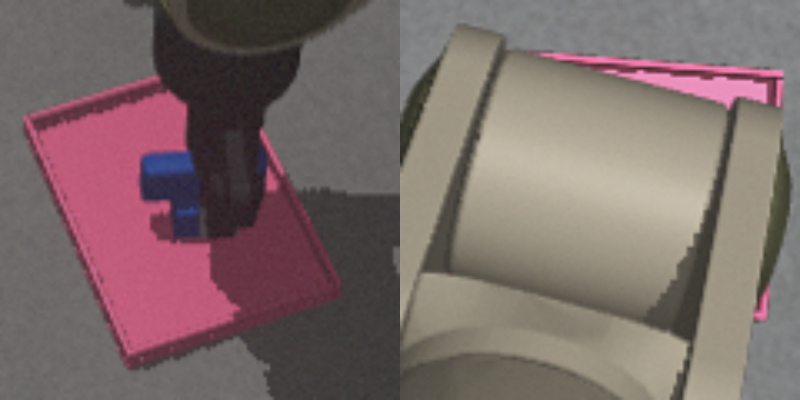

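The fingers straddle the bar (scene crop, bar at about (200,180)), and the top view is hidden by the arm. I trim the position and close.

Emit:
servo_tool:
  deltas: "0.6 -5 -4 0 0 0 0.005;0.6 0 0 0 0 0 0;0 0 0 0 0 0 0;0 0 0 0 0 0 0;0 0 0 0 0 0 0;0 0 0 0 0 0 0"
  newtons: 80

```text
time_s: 3.55
position: [0.4474, -0.0126, 0.0358]
tool_rot: [[-0.934, 0.359, 0.001], [0.359, 0.934, -0.0], [-0.001, -0.0, -1.0]]
ft_force: [-0.7, -1.6, 6.2]
grip_width: 0.0145
gripper_force: 78.2
```

Emit:
servo_tool:
  deltas: "0 0 0 0 0 0 0;0 0 0 0 0 0 0;0 0 0 -15 0 0 0;0 0 0 -35 0 0 0;0 0 0 -40 0 0 0;0 0 0 -40 0 0 0;0 0 0 0 0 0 0;0 0 0 0 0 0 0"

```text
time_s: 4.22
position: [0.4479, -0.0126, 0.1669]
tool_rot: [[-0.934, 0.358, 0.004], [0.358, 0.934, -0.001], [-0.004, 0.0, -1.0]]
ft_force: [-0.8, 0.9, -1.6]
grip_width: 0.0146
gripper_force: 78.3
```

```bash
cat >> go.py <<'E'
nn=np.array([-np.sin(np.radians(35)),-.002,np.cos(np.radians(35))]);nn/=np.linalg.norm(nn)
yl=np.cross([0,0,1],-nn*[1,1,0]);yl/=np.linalg.norm(yl);xl=np.cross(yl,nn)
seat=np.array([.609,-.1807,.0835])
def seatR(j):  # tool y = seat x at joint j, tool z = -nn
    y=np.cos(j)*xl+np.sin(j)*yl
    return np.c_[np.cross(y,-nn),y,-nn]
E
python3 -c "
from go import *
go(seat+nn*.09,seatR(1.17))"
```

```text
t 4.2167 shift mm [-162.4 -117.9   10.4] turn(tool axes) [-0.2293 -0.5617  0.0301] q [-16.8  15.3  96.   -0.   68.4 -85.8] F [-0.8  0.9 -1.6] w 0.014565152247089892
```

Emit:
servo_tool:
  deltas: "0 0 0 -5 -0.046 -0.112 0.006;0 0 0 -5 -0.046 -0.112 0.006;0 0 0 -5 -0.046 -0.112 0.006;0 0 0 0 -0.046 -0.112 0.006;0 0 0 0 -0.046 -0.112 0.006;0 0 0 0 0 0 0"

```text
time_s: 4.72
position: [0.4425, -0.0103, 0.1772]
tool_rot: [[-0.772, 0.319, 0.55], [0.389, 0.921, 0.011], [-0.503, 0.222, -0.835]]
ft_force: [-0.6, 1.0, -1.2]
grip_width: 0.0148
gripper_force: 78.4
```

```bash
python3 -c "
from go import *
go(seat+nn*.09,seatR(1.17))"
```

```text
t 4.7167 shift mm [-144.9 -124.9   78. ] turn(tool axes) [-0.0027 -0.0296 -0.0016] q [ -25.5    3.7  118.4   29.    30.6 -114.3] F [-0.6  1.  -1.2] w 0.014756838777444844
```

Emit:
servo_tool:
  deltas: "0 -24 -21 13 0 -0.01 0;0 -24 -21 13 0 -0.01 0;0 -24 -21 13 0 -0.01 0;0 -24 -21 13 0 0 0;0 -24 -21 13 0 0 0;0 -23 -20 13 0 0 0;0 0 0 0 0 0 0;0 0 0 0 0 0 0"

```text
time_s: 5.38
position: [0.5596, -0.1831, 0.1612]
tool_rot: [[-0.756, 0.32, 0.571], [0.389, 0.921, -0.001], [-0.527, 0.221, -0.821]]
ft_force: [-0.2, -0.1, -1.3]
grip_width: 0.0147
gripper_force: 78.4
```

```bash
python3 - <<'E'
from go import *
go(seat+nn*.09,seatR(1.17))
out=[]
for n,(u,v) in {"scene":(235,180),"top":(430,180)}.items():
    p=env.get_image(n);save(p,f"pics/{n}2.png");out.append(cv2.resize(p["img"][v-60:v+60,u-60:u+60,::-1],(400,400)))
cv2.imwrite("pics/g2.png",np.hstack(out))
E
```

```text
t 5.3833 shift mm [4.7 0.5 2. ] turn(tool axes) [-0.0042 -0.0014 -0.0011] q [ -39.    19.8   99.9   36.    37.6 -130.6] F [-0.2 -0.1 -1.3] w 0.014727655194553175
```

View pics/g2.png

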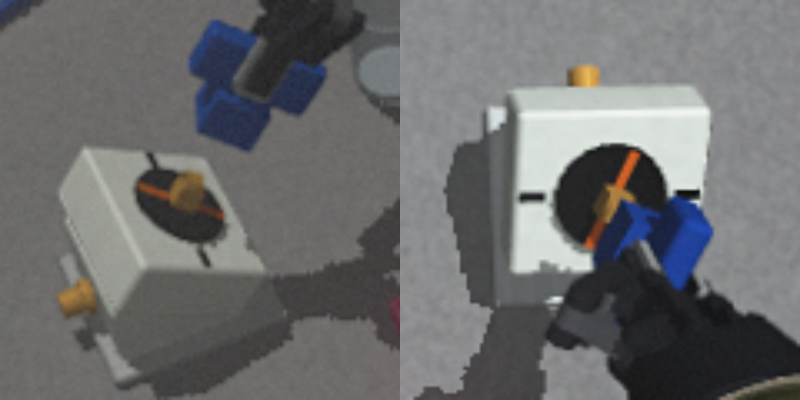

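The top view shows the handle just in front of the seat, and in the scene view the bar is roughly parallel to the stripe. Next I fit the handle model's silhouette in each camera, to get handle-to-seat offsets free of camera bias.

```bash
cat > fit.py <<'E'
from go import *
from scipy.optimize import minimize
c0=np.array([.608,-.181,.083])
seatcam={"scene":(3.0,0.2),"top":(-1.4,-.6)}
def box(a,b): return np.array([[x,y,z] for x in(a[0],b[0]) for y in(a[1],b[1]) for z in(a[2],b[2])])/1000
BX=[box((-16,-16,0),(16,16,26)),box((-8,-35,26),(8,35,58))]
def fit(off=31.8,show=False):
    s=env.observe();A=np.array(s["tool_rot"]);t=np.array(s["position"])
    Rh=np.c_[A[:,1],A[:,0],-A[:,2]]; o=t+A[:,2]*off/1000   # handle x=tool y, y=tool x (ends alike)
    for n in("scene","top"):
        p=env.get_image(n);T=np.array(p["world_to_cam"]);H,S,V=cv2.split(cv2.cvtColor(p["img"],cv2.COLOR_RGB2HSV))
        uv0=cv2.projectPoints(o[None],cv2.Rodrigues(T[:3,:3])[0],T[:3,3],p["camera_matrix"],np.array(p["D"]))[0].ravel()
        vv,uu=np.mgrid[:480,:640]
        bl=((H>103)&(H<130)&(S>110)&(np.hypot(uu-uv0[0],vv-uv0[1])<55)).astype(np.float32)
        bl=cv2.morphologyEx(bl,cv2.MORPH_OPEN,np.ones((2,2)))
        u0,v0=int(uv0[0])-60,int(uv0[1])-60;k=4
        b4=cv2.resize(bl[v0:v0+120,u0:u0+120],None,fx=k,fy=k,interpolation=cv2.INTER_LINEAR)
        def mask(d):
            m=np.zeros(b4.shape,np.uint8)
            for B in BX:
                W=(Rh@B.T).T+o+(xl*d[0]+yl*d[1])/1000
                q=cv2.projectPoints(W,cv2.Rodrigues(T[:3,:3])[0],T[:3,3],p["camera_matrix"],np.array(p["D"]))[0][:,0]
                q=(q-[u0,v0]+.5)*k-.5
                cv2.fillConvexPoly(m,cv2.convexHull((q*16).astype(np.int32)),1,shift=4)
            return m
        cost=lambda d:(lambda m:(b4*(1-m)).sum()*1.5+((1-b4)*m).sum())(mask(d))
        c,a,b=min((cost((a,b)),a,b) for a in np.arange(-8,8.1,.5) for b in np.arange(-8,8.1,.5))
        hp=(o-c0)*1000;hl=np.array([hp@xl+a,hp@yl+b,hp@nn])
        print(n,"off",a,b,"cost",int(c),cost((0,0)),"blue",int(b4.sum()),"| handle-seat (xl,yl,n) mm",(hl-[*seatcam[n],0]).round(1))
        if show:
            im=cv2.resize(p["img"][v0:v0+120,u0:u0+120,::-1],None,fx=k,fy=k)
            cv2.drawContours(im,cv2.findContours(mask((a,b)),0,1)[0],-1,(0,255,0),1)
            cv2.imwrite(f"pics/fit_{n}.png",im)
if __name__=="__main__":
    fit(show=True)
    cv2.imwrite("pics/fit.png",cv2.resize(np.hstack([cv2.imread("pics/fit_scene.png"),cv2.imread("pics/fit_top.png")]),(800,400)))
E
python3 fit.py
```

```text
scene off -1.0 0.0 cost 11338 11444.758 blue 6576 | handle-seat (xl,yl,n) mm [ 0.9 -0.3 61.1]
top off -2.5 -1.0 cost 11292 11496.211 blue 8496 | handle-seat (xl,yl,n) mm [ 3.8 -0.5 61.1]
```

View pics/fit.png

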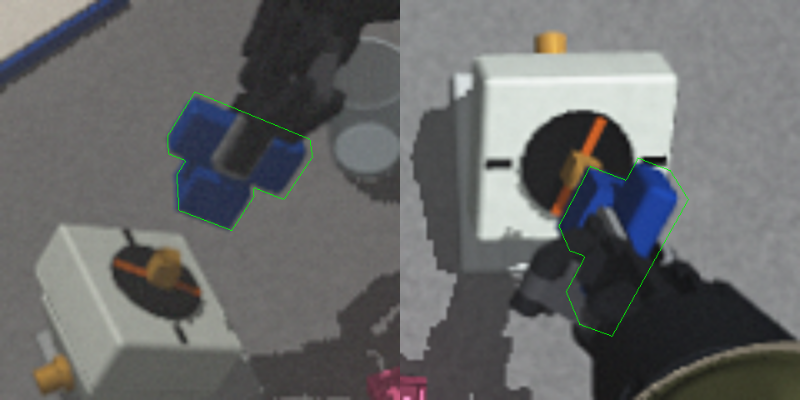

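The outlines fit in both views. The handle is about 2.3 mm too far in +xl and 0.4 mm off in yl. I correct that, lower to just above the shaft tip and measure again.

Emit:
servo_tool:
  deltas: "0 2.3 -0.5 10 0 0 0;0 0 0 15 0 0 0;0 0 0 10 0 0 0;0 0 0 0 0 0 0;0 0 0 0 0 0 0"

```text
time_s: 6.0
position: [0.5774, -0.1811, 0.1326]
tool_rot: [[-0.755, 0.317, 0.575], [0.386, 0.922, -0.002], [-0.53, 0.221, -0.818]]
ft_force: [0.0, -0.1, -0.3]
grip_width: 0.0145
gripper_force: 78.4
```

```bash
python3 - <<'E'
from fit import *
fit(show=True);go(seat+nn*.0318,seatR(1.17))
cv2.imwrite("pics/fit2.png",cv2.resize(np.hstack([cv2.imread("pics/fit_scene.png"),cv2.imread("pics/fit_top.png")]),(800,400)))
E
```

```text
scene off 0.0 1.5 cost 9735 9881.383 blue 7472 | handle-seat (xl,yl,n) mm [ 0.4  1.1 26.3]
top off -1.5 -1.5 cost 10364 10683.227 blue 7648 | handle-seat (xl,yl,n) mm [ 3.3 -1.1 26.3]
t 6.1 shift mm [ 2.9 -0.3 27.2] turn(tool axes) [-0.0033  0.004   0.0013] q [ -37.5   23.5   99.8   38.9   33.7 -133.2] F [-0.1  0.3 -0.3] w 0.014786125825729888
```

View pics/fit2.png

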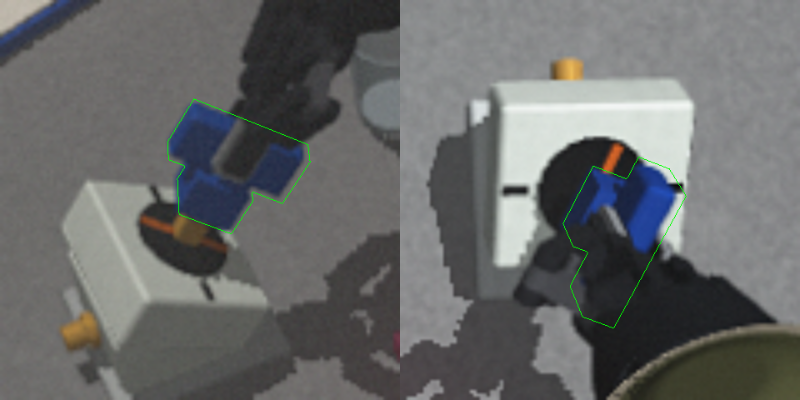

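```bash
python3 - <<'E'
from fit import *
s=env.observe();A=np.array(s["tool_rot"]);t=np.array(s["position"]);Rh=np.c_[A[:,1],A[:,0],-A[:,2]];o=t+A[:,2]*.0318
j=1.17;sx=np.cos(j)*xl+np.sin(j)*yl;sy=-np.sin(j)*xl+np.cos(j)*yl
off={"scene":(0,1.5),"top":(-1.5,-1.5)}
rows=[]
for n,(u,v) in {"scene":(230,185),"top":(432,180)}.items():
    p=env.get_image(n);T=np.array(p["world_to_cam"]);P=lambda W:cv2.projectPoints(np.array(W),cv2.Rodrigues(T[:3,:3])[0],T[:3,3],p["camera_matrix"],np.array(p["D"]))[0][:,0]
    c=c0+(xl*seatcam[n][0]+yl*seatcam[n][1])/1000
    k=8;hw=25;tr=lambda q:((q-[u-hw,v-hw]+.5)*k-.5).astype(int)
    for im,clean in((cv2.imread(f"pics/{n}0.png"),1),(p["img"][...,::-1],0)):
        im=cv2.resize(np.ascontiguousarray(im[v-hw:v+hw,u-hw:u+hw]),None,fx=k,fy=k,interpolation=cv2.INTER_CUBIC)
        sq=lambda C,w,a,b:[C+(a*i+b*l)*w for i,l in((1,1),(1,-1),(-1,-1),(-1,1))]
        L=[([c+(sx*np.cos(a)+sy*np.sin(a))*.028 for a in np.linspace(0,6.28,60)],(0,255,0)),(sq(c,.007,sx,sy),(0,255,255)),(sq(c+nn*.015,.007,sx,sy),(0,255,255)),(sq(c+nn*.02,.004,sx,sy),(0,255,255))]
        if not clean:
            h=o+(xl*off[n][0]+yl*off[n][1])/1000
            L+=[(sq(h,.016,Rh[:,0],Rh[:,1]),(255,0,255)),(sq(h,.0078,Rh[:,0],Rh[:,1]),(255,0,255)),(sq(h+Rh[:,2]*.026,.016,Rh[:,0],Rh[:,1]),(255,255,0))]
        for W,cc in L: cv2.polylines(im,[tr(P(W))],True,cc,1)
        rows.append(im)
g=np.vstack([np.hstack(rows[:2]),np.hstack(rows[2:])]);cv2.imwrite("pics/ov.png",cv2.resize(g,(600,600)))
E
```

```text
(no output)
```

View pics/ov.png

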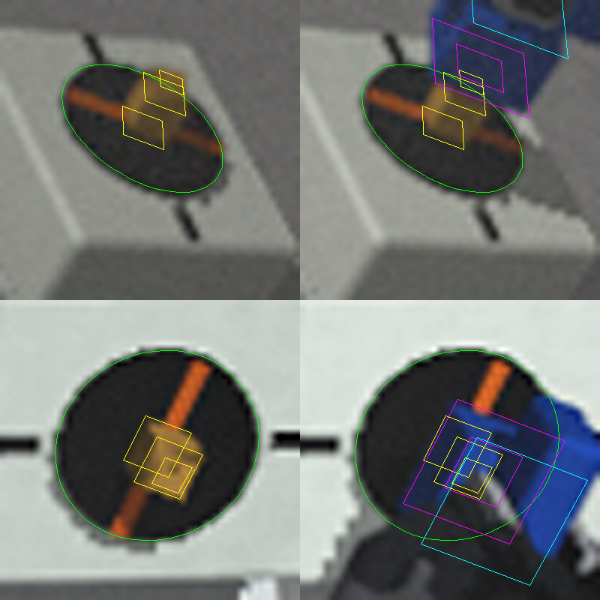

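The overlay shows the shaft model fitting the brass. The bore square is centred over the shaft in the scene view and about 3 mm off in the top view. I shift half of that and lower gently while watching the force.

Emit:
servo_tool:
  deltas: "0 2 -0.6 2 0 0 0;0 0 0 2 0 0 0;0 0 0 2 0 0 0;0 0 0 2 0 0 0;0 0 0 0 0 0 0"

```text
time_s: 6.62
position: [0.5805, -0.1815, 0.1251]
tool_rot: [[-0.754, 0.318, 0.575], [0.387, 0.922, -0.002], [-0.531, 0.221, -0.818]]
ft_force: [-0.2, -1.2, -0.6]
grip_width: 0.0147
gripper_force: 78.4
```

Emit:
servo_tool:
  deltas: "0 0 0 1.5 0 0 0;0 0 0 1.5 0 0 0;0 0 0 0 0 0 0"

```text
time_s: 6.87
position: [0.5821, -0.1817, 0.123]
tool_rot: [[-0.754, 0.318, 0.575], [0.386, 0.922, -0.003], [-0.532, 0.22, -0.818]]
ft_force: [-3.8, -1.3, 0.3]
grip_width: 0.0145
gripper_force: 79.1
```

```bash
cat > st.py <<'E'
from go import *
s=env.observe();A=np.array(s["tool_rot"])
print("F tool",(A.T@s["ft_force"]).round(1),"M tool",(A.T@s["wrist_torque"]).round(2))
o=np.array(s["position"])+A[:,2]*.0318-seat;print("handle-seat",(np.array([o@xl,o@yl,o@nn])*1000).round(1))
go(seat+nn*.0318,seatR(1.17))
E
python3 st.py
```

```text
F tool [ 2.2 -2.3 -2.5] M tool [ 0.49  0.54 -0.06]
handle-seat [ 0.7 -1.1 16. ]
t 6.8667 shift mm [ 1.   0.7 15.9] turn(tool axes) [-0.0038  0.0041  0.0013] q [ -37.1   24.8   99.9   40.    32.4 -134.3] F [-3.8 -1.3  0.3] w 0.014483586403434329
```

Emit:
servo_tool:
  deltas: "0 0.4 -0.4 1 0 0 0;0 0 0 1 0 0 0;0 0 0 0 0 0 0"

```text
time_s: 7.12
position: [0.5828, -0.182, 0.1209]
tool_rot: [[-0.754, 0.318, 0.575], [0.387, 0.922, -0.003], [-0.532, 0.22, -0.818]]
ft_force: [-1.9, -2.2, 0.2]
grip_width: 0.0148
gripper_force: 78.7
```

```bash
python3 st.py
```

```text
F tool [ 0.5 -2.6 -1.2] M tool [ 0.66  0.47 -0.02]
handle-seat [ 0.  -1.3 13.9]
t 7.1167 shift mm [ 0.5  1.1 13.8] turn(tool axes) [-0.0039  0.004   0.001 ] q [ -37.1   25.    99.9   40.2   32.2 -134.6] F [-1.9 -2.2  0.2] w 0.014847765692041956
```

Emit:
servo_tool:
  deltas: "0 0.1 -0.5 1.5 0 0 0;0 0 0 1.5 0 0 0;0 0 0 1.5 0 0 0;0 0 0 0 0 0 0"

```text
time_s: 7.45
position: [0.5854, -0.1821, 0.1169]
tool_rot: [[-0.754, 0.317, 0.575], [0.387, 0.922, -0.002], [-0.531, 0.221, -0.818]]
ft_force: [-0.4, -1.3, -2.0]
grip_width: 0.0147
gripper_force: 78.4
```

```bash
python3 st.py
```

```text
F tool [ 0.8 -1.8  1.4] M tool [0.4  0.28 0.  ]
handle-seat [-0.2 -1.5  9.1]
t 7.45 shift mm [0.3 1.3 9.1] turn(tool axes) [-0.0033  0.0037  0.001 ] q [ -36.9   25.6   99.8   40.7   31.8 -134.9] F [-0.4 -1.3 -2. ] w 0.014729961221980035
```

Sliding on with low forces. I continue.

Emit:
servo_tool:
  deltas: "0 0.1 -0.3 1.5 0 0 0;0 0 0 1.5 0 0 0;0 0 0 1.5 0 0 0;0 0 0 1.5 0 0 0;0 0 0 1 0 0 0;0 0 0 0 0 0 0"

```text
time_s: 7.95
position: [0.5891, -0.1823, 0.1112]
tool_rot: [[-0.754, 0.317, 0.575], [0.386, 0.922, -0.002], [-0.531, 0.221, -0.818]]
ft_force: [-0.2, 0.8, -1.8]
grip_width: 0.0149
gripper_force: 78.5
```

```bash
python3 st.py
```

```text
F tool [1.5 0.3 1.4] M tool [0.16 0.37 0.01]
handle-seat [-0.3 -1.7  2.2]
t 7.95 shift mm [0.2 1.6 2.2] turn(tool axes) [-0.0032  0.0037  0.0011] q [ -36.7   26.4   99.6   41.2   31.2 -135.4] F [-0.2  0.8 -1.8] w 0.01485725001914204
```

Emit:
servo_tool:
  deltas: "0 0 0 1 0 0 0;0 0 0 1 0 0 0;0 0 0 1 0 0 0;0 0 0 0 0 0 0"

```text
time_s: 8.28
position: [0.5902, -0.1824, 0.1099]
tool_rot: [[-0.753, 0.317, 0.576], [0.386, 0.922, -0.003], [-0.532, 0.22, -0.817]]
ft_force: [-13.2, -0.5, 11.8]
grip_width: 0.0149
gripper_force: 81.2
```

```bash
python3 st.py
```

```text
F tool [  3.5  -2.1 -17.2] M tool [0.17 0.96 0.02]
handle-seat [-0.2 -1.8  0.6]
t 8.2833 shift mm [0.4 1.6 0.6] turn(tool axes) [-0.0036  0.0047  0.0016] q [ -36.6   26.6   99.5   41.4   31.  -135.6] F [-13.2  -0.5  11.8] w 0.014894949145663068
```

Contact at the collar with 17 N, so it is home. I press slightly more, hold, then start turning clockwise (+ about tool z).

Emit:
servo_tool:
  deltas: "0 0 0 0.7 0 0 0;0 0 0 0 0 0 0;0 0 0 0 0 0 0;0 0 0 0 0 0 0;0 0 0 -0.7 0 0 0;0 0 0 0 0 0 0"

```text
time_s: 8.78
position: [0.5902, -0.1824, 0.1099]
tool_rot: [[-0.753, 0.317, 0.576], [0.386, 0.922, -0.003], [-0.532, 0.22, -0.817]]
ft_force: [-14.6, 0.2, 11.9]
grip_width: 0.0147
gripper_force: 81.0
```

Emit:
servo_tool:
  deltas: "0 0 0 0 0 0 0.08;0 0 0 0 0 0 0.08;0 0 0 0 0 0 0.08;0 0 0 0 0 0 0"

```text
time_s: 9.12
position: [0.5902, -0.1828, 0.1099]
tool_rot: [[-0.654, 0.49, 0.576], [0.598, 0.802, -0.004], [-0.464, 0.342, -0.817]]
ft_force: [-14.0, -1.3, 10.9]
grip_width: 0.0147
gripper_force: 81.1
```

```bash
python3 st.py
```

```text
F tool [  3.3  -4.2 -17. ] M tool [0.72 0.82 0.11]
handle-seat [-0.2 -2.2  0.6]
t 9.1167 shift mm [1.  1.8 0.6] turn(tool axes) [-0.0037  0.0055 -0.2426] q [ -36.6   26.6   99.5   41.4   31.  -121.6] F [-14.   -1.3  10.9] w 0.014704089869923987
```

Emit:
servo_tool:
  deltas: "0 0 0 0 0 0 0.1;0 0 0 0 0 0 0.1;0 0 0 0 0 0 0.1;0 0 0 0 0 0 0.1;0 0 0 0 0 0 0.1;0 0 0 0 0 0 0.1;0 0 0 0 0 0 0"

```text
time_s: 9.7
position: [0.5899, -0.1835, 0.1096]
tool_rot: [[-0.261, 0.775, 0.576], [0.946, 0.323, -0.005], [-0.19, 0.543, -0.818]]
ft_force: [-14.6, -4.4, 10.8]
grip_width: 0.015
gripper_force: 81.1
```

```bash
python3 st.py
```

```text
F tool [ -2.4  -6.9 -17.2] M tool [ 1.34 -0.02  0.02]
handle-seat [-0.6 -2.9  0.6]
t 9.7 shift mm [2.3 1.5 0.6] turn(tool axes) [-0.0032  0.0072 -0.8437] q [-36.6  26.6  99.5  41.3  30.9 -87.1] F [-14.6  -4.4  10.8] w 0.014995005498776172
```

Emit:
servo_tool:
  deltas: "0 -0.2 -0.5 0 0 0 0.08;0 0 0 0 0 0 0.08;0 0 0 0 0 0 0.08;0 0 0 0 0 0 0"

```text
time_s: 10.03
position: [0.5897, -0.1837, 0.1095]
tool_rot: [[-0.071, 0.815, 0.576], [0.996, 0.09, -0.005], [-0.056, 0.573, -0.818]]
ft_force: [-15.2, -3.1, 11.5]
grip_width: 0.0147
gripper_force: 81.1
```

```bash
python3 st.py
```

```text
F tool [ -2.7  -6.1 -18.2] M tool [ 1.42 -0.42  0.12]
handle-seat [-0.9 -3.2  0.6]
t 10.0333 shift mm [2.8 1.2 0.6] turn(tool axes) [-0.0021  0.0076 -1.0826] q [-36.7  26.6  99.6  41.4  30.9 -73.6] F [-15.2  -3.1  11.5] w 0.014713349110637075
```

Emit:
servo_tool:
  deltas: "0 0 0 0 0 0 0.04;0 0 0 0 0 0 0.04;0 0 0 0 0 0 0"

```text
time_s: 10.28
position: [0.5896, -0.1838, 0.1094]
tool_rot: [[-0.007, 0.818, 0.576], [1.0, 0.012, -0.005], [-0.011, 0.576, -0.818]]
ft_force: [-16.2, -4.5, 11.1]
grip_width: 0.0146
gripper_force: 81.2
```

```bash
python3 st.py
```

```text
F tool [ -4.5  -6.9 -18.4] M tool [ 1.6  -0.69  0.12]
handle-seat [-1.  -3.2  0.6]
t 10.2833 shift mm [3.  1.1 0.6] turn(tool axes) [-0.002   0.0077 -1.1604] q [-36.7  26.6  99.6  41.4  30.9 -69.1] F [-16.2  -4.5  11.1] w 0.014636959593162784
```

Emit:
servo_tool:
  deltas: "0 -0.3 -0.4 0 0 0 0.04;0 0 0 0 0 0 0.04;0 0 0 0 0 0 0"

```text
time_s: 10.53
position: [0.5893, -0.1837, 0.1092]
tool_rot: [[0.058, 0.816, 0.576], [0.998, -0.067, -0.004], [0.035, 0.575, -0.818]]
ft_force: [-15.9, -3.2, 10.8]
grip_width: 0.0148
gripper_force: 81.2
```

```bash
python3 st.py
```

```text
F tool [ -3.7  -6.6 -17.9] M tool [ 1.45 -0.57 -0.04]
handle-seat [-1.3 -3.2  0.6]
t 10.5333 shift mm [3.1 1.2 0.6] turn(tool axes) [-0.0014  0.0073 -1.2401] q [-36.7  26.6  99.6  41.5  30.9 -64.7] F [-15.9  -3.2  10.8] w 0.014778764696555695
```

Emit:
servo_tool:
  deltas: "0 0 0 0 0 0 0.03;0 0 0 0 0 0 0.03;0 0 0 0 0 0 0"

```text
time_s: 10.78
position: [0.589, -0.1835, 0.109]
tool_rot: [[0.106, 0.811, 0.575], [0.992, -0.126, -0.004], [0.069, 0.571, -0.818]]
ft_force: [-16.9, -2.6, 12.3]
grip_width: 0.0147
gripper_force: 81.4
```

```bash
python3 st.py
```

```text
F tool [ -3.5  -6.4 -19.8] M tool [ 1.61 -0.59 -0.11]
handle-seat [-1.7 -2.9  0.6]
t 10.7833 shift mm [2.9 1.3 0.5] turn(tool axes) [-0.0014  0.0064 -1.2995] q [-36.7  26.6  99.7  41.5  31.  -61.3] F [-16.9  -2.6  12.3] w 0.014722045072242916
```

Emit:
servo_tool:
  deltas: "0 0 0 0 0 0 0.03;0 0 0 0 0 0 0;0 0 0 0 0 0 0"

```text
time_s: 11.03
position: [0.5889, -0.1833, 0.1089]
tool_rot: [[0.129, 0.808, 0.575], [0.988, -0.155, -0.004], [0.086, 0.568, -0.818]]
ft_force: [-18.8, -1.7, 11.5]
grip_width: 0.0146
gripper_force: 81.4
```

```bash
python3 - <<'E'
exec(open("st.py").read())
out=[]
for n,(u,v) in {"scene":(225,180),"top":(425,180)}.items():
    p=env.get_image(n);out.append(cv2.resize(p["img"][v-40:v+40,u-40:u+40,::-1],(400,400),interpolation=cv2.INTER_CUBIC))
cv2.imwrite("pics/t.png",np.hstack(out))
E
```

```text
F tool [ -3.1  -8.4 -20.2] M tool [ 1.7  -0.61 -0.08]
handle-seat [-1.8 -2.7  0.6]
t 11.0333 shift mm [2.8 1.4 0.5] turn(tool axes) [-0.0015  0.0061 -1.3282] q [-36.7  26.6  99.7  41.5  31.  -59.6] F [-18.8  -1.7  11.5] w 0.014593730779496862
```

View pics/t.png

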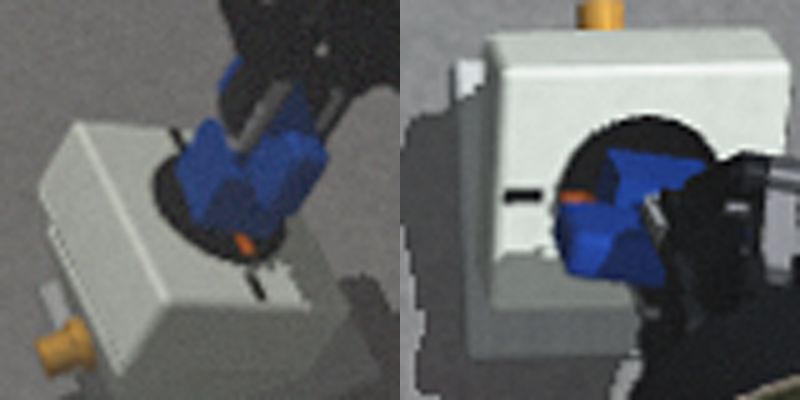

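The top crop shows the orange stripe at (575,197) level with the black mark at (520,197), so the valve is shut. I relieve the pressure and twist, then release and withdraw along the axis.

Emit:
servo_tool:
  deltas: "0 -0.3 -0.4 -0.7 0 0 -0.03;0 -0.2 -0.3 -0.5 0 0 -0.03;0 0 0 0 0 0 0;0.25 0 0 0 0 0 0;0.5 0 0 0 0 0 0;0.5 0 0 0 0 0 0;0.5 0 0 0 0 0 0;0.5 0 0 0 0 0 0"

```text
time_s: 11.8
position: [0.5889, -0.1834, 0.109]
tool_rot: [[0.08, 0.814, 0.576], [0.995, -0.096, -0.003], [0.053, 0.573, -0.818]]
ft_force: [0.7, 0.5, -0.4]
grip_width: 0.0424
gripper_force: 0.0
```

Emit:
servo_tool:
  deltas: "0.5 0 0 -5 0 0 0;0.5 0 0 -15 0 0 0;0.5 0 0 -30 0 0 0;0.5 0 0 -40 0 0 0;0.5 0 0 -40 0 0 0;0.5 0 0 -40 0 0 0;0.5 0 0 0 0 0 0"

```text
time_s: 12.38
position: [0.4896, -0.1837, 0.2544]
tool_rot: [[0.081, 0.81, 0.581], [0.996, -0.093, -0.009], [0.046, 0.579, -0.814]]
ft_force: [0.1, -0.3, 0.8]
grip_width: 0.0423
gripper_force: 0.0
```

```bash
python3 - <<'E'
from fit import *
out=[]
j=0
for n,(u,v) in {"scene":(225,180),"top":(425,180)}.items():
    p=env.get_image(n);T=np.array(p["world_to_cam"])
    C=cloud(p);H,S,V=cv2.split(cv2.cvtColor(p["img"],cv2.COLOR_RGB2HSV))
    b=(H>103)&(H<130)&(S>110)&(np.linalg.norm(C-(c0+nn*.04),axis=2)<.06)
    Q=C[b]-(c0+(xl*seatcam[n][0]+yl*seatcam[n][1])/1000);h=Q@nn*1000;tp=h>np.percentile(h,95)-5
    (c,s,a)=cv2.minAreaRect(np.c_[Q[tp]@xl,Q[tp]@yl].astype(np.float32)*1000)
    w=np.linalg.svd(np.c_[Q[tp]@xl,Q[tp]@yl]-np.c_[Q[tp]@xl,Q[tp]@yl].mean(0),full_matrices=False)[2][0];w=w*np.sign(w[1])
    print(n,"top h",np.median(h[tp]).round(1),"centre",np.round(c,1),np.round(s,1),"bar ang",np.arctan2(-w[0],w[1]).round(3),"min h",np.percentile(h,1).round(1))
    im=np.ascontiguousarray(p["img"][v-40:v+40,u-40:u+40,::-1]);out.append(cv2.resize(im,(400,400),interpolation=cv2.INTER_CUBIC))
cv2.imwrite("pics/f.png",np.hstack(out))
s=env.observe();print(s["position"],s["ft_force"],s["grip_width"])
E
```

```text
scene top h 57.2 centre [-0.9 -0.8] [68.1 17.4] bar ang -0.092 min h 2.4
top top h 58.7 centre [-0.2  0.1] [69.5 15.3] bar ang -0.096 min h 0.3
[ 0.49055101 -0.18331653  0.24954931] [-0.3185874   1.23389301  0.10074146] 0.04264815524357214
```

View pics/f.png

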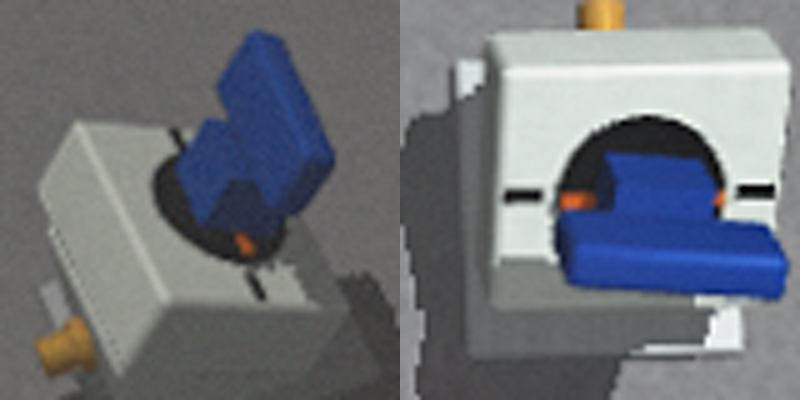

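The bar top is 58 mm above the seat, so the handle is home and centred, and its bar is within 0.1 rad of the stripe. The stripe ends at (577,200) and (722,197) lie parallel to the marks, so the valve is shut.

```bash
python3 -c "
from rig import env
print(env.close_job())"
```

```text
the job is handed in; nothing more can be done
None
```

The blue handle is fully home on the valve that was open (the one on the robot's right), that valve is turned shut to its stop, and the gripper is clear; the job was handed in at about 12.5 s, with no verdict shown.

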